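# Lower the canapé caddy on the kitchen tray lift

## Robot

A 6-joint arm with a two-finger parallel gripper is mounted at the origin on the work surface. World frame = base frame: x ahead of the robot, y to its left, z up, the work surface at z = 0. Lengths are in m, angles in rad, forces in N, time in s.
With the tool pointing down it reaches from about 0.35 to 0.875 m from the base axis. Payload 4.2 kg.
Tool frame: the origin (TCP) lies between the finger pads; the fingertips stand 8 mm ahead of it and the grasp point (between the pads) lies 11 mm behind it; z points along the fingers, y is the line along which they close (so a half turn about z gives the same grasp; the last joint's range is limited). The gripper opens to 85 mm and grips with 20 to 120 N. Pads are 22 mm wide; open, the fingers measure 114 mm over their backs; the gripper's body (76 mm by 85 mm) begins 54 mm behind the grasp point. The pads swing forward as they close: fully open they stand 13 mm farther back than shut.
Start: joints at [1.429, 0.385, 0.008, 0, -1.194, -0.259], TCP at [0.244, 0.575, 0.239] pointing down, gripper open.
Joint ranges: [-3.14, 3.14], [-1.21, 2.06], [-1.07, 1.41], [-3.16, 2.05], [-2.99, -0.16], [-3.1, 3.1]. Speed limits (rad/s): [2.79, 2.79, 3.14, 3.14, 3.14, 3.14].

## Interface

Orientations are given as a unit quaternion [x, y, z, w].
In Python, from plant import manip, optics, workorder gives the robot as it stands.
- The arm moves only by the shell command python3 -m pendant 'ROWS'. ROWS is JSON, a list of rows, each an object of numbers: "dx", "dy", "dz": the shift along the tool's x, y, z in mm; "rx", "ry", "rz": the turn, a rotation vector about the tool's x, y, z in degrees; "hand": the closure, from 0 (fully open) to 1 (shut). A call has 1 to 12 rows; each row shifts and turns the commanded pose from where the row before left it, along the tool's axes as they then stand; what a row does not reach is not made up. A row lasts 1/8 s, in which the tool goes at most 62.5 mm and 10.7 degrees, less where a joint would pass 70% of its speed; a pose out of reach is approached as far as the arm can. A call is refused whole if a number of a shift passes 62.5 or a number of a turn 10.7, either way. A call with a gripper value outside its range is refused whole. The fingers move at their own pace and stop on an object; the grip force is fixed at half the most. Time passes only in rows, so rows that do not move let the fingers close. It gives the time, the measured TCP pose, the force, the opening and the grip force at its end, in the units of the state.
- manip.read_state(): the state, without advancing time (a new reading comes with each control period).
- optics.grab_frame(name): name is "scene" or "side" or "wrist"; returns the picture (420x560x3 uint8, red, green, blue); there is no depth.
- optics.get_calibration(name): a dict with "fx", "fy", "cx", "cy" (pixels), "dist" ([k1, k2, p1, p2, k3] as OpenCV has them; the pictures are not rectified), "cam_to_world" (4x4, takes a point from camera to world coordinates); the wrist camera has in their place "hand_eye" (4x4, takes a point from camera to tool coordinates, whose origin is the TCP and whose axes are the flange's). Camera axes: x right, y up, looking along -z (the intrinsics and any distortion apply to the point x, -y, -z); pixel columns grow to the right and rows downward; lengths in m; the calibration is good to about 2 mm. A picture is of the moment at which its call begins: read the wrist's pose just before it. get_calibration takes no time and is no camera call.
- workorder.close_job(): hands the job in; it is judged then, once.
The state is a dict: "time_s": time; "q": joint angles; "qd": joint speeds; "effort": joint torques, N m; "tcp_pos": TCP position; "tcp_rot": TCP orientation; "wrist_force": force on the tool from outside, world axes, zero at the start; "torque": the same for the moment, N m; "opening": finger opening in m; "grip_force": force on a finger pad.
Only numpy, scipy, OpenCV 4.12 (cv2) and the standard library are available. Lean on these libraries where they do the work, as an engineer would, in place of code of your own. Each camera call takes 0.05 s, during which the arm holds its last target. There are 200 camera calls.

## Task

Set the canapé caddy gently and upright inside the rim of the raised deck of the tray lift. Then pull the crank's knob up to lift its pawl out of the notch and let the loaded crank turn back slowly, over several seconds and without letting it run away, until the pawl can be dropped into the red notch; leave it locked there with the caddy riding on the deck. Leave the bottle, the bowl and the jar where they are.

Things in the scene. Friction and masses are not known exactly. Their poses are not given: they have to be found in the camera images.
- hub (a point): Top of the crank's axle on the tray lift, a fixed 200 x 440 mm machine: white 170 x 170 x 70 mm housing with toothed ring and crank, two-post mast (160 mm high) in the middle, blue-rimmed deck. The point is 125 mm above the bench on the vertical crank axis. Axes of the machine: z up, y from crank to deck; at x = 0 the mast's centre is at y = +160 mm, the deck's at y = +270 mm.
- crank (a joint): Crank angle, rad, 0 to 2.95, about the vertical through hub. In the hub's axes the knob is 70 mm out at (crank - 1.45) rad from +x, counter-clockwise from above. Growing winds the deck up 33 mm per rad; the load pushes it back, 2 to 6 N at the knob. Pawl down, it rests at 0.08, 0.50 (the red notch: red tooth and tab), 0.92, 1.34, 1.76, 2.18 or 2.60; it starts at one of the last three.
- pawl (a joint): Lift of the pawl, m: 0 down in a notch, 0.025 fully up. A 10 mm pin in the crank's end, pulled straight up by its knob with 5 to 10 N; clear of the 12 mm teeth above 0.013; springs down when let go. While it is up only the hand holds the crank back. Ratchet teeth: lowered up to 0.12 rad above a resting angle it goes into that notch and the load takes it back to the stop.
- knob_mid (a point): Middle of the pawl's knob at the crank's end: upright black cylinder with a red band, 30 mm diameter, 56 mm tall (28 mm above and below this point), free to be gripped from above; it spins freely on the pin, so the gripper need not turn with the crank. It rises with the pawl and travels with the crank, whose arm lies just under it. With the pawl down the point is 145 mm above the bench.
- deck_top (a point): Centre of the deck's upper face. Steel deck 190 (x) x 160 (y) mm with a blue rim, inside 180 x 150 mm, the rim 8 mm higher than this face. Axes as the machine's. It stands 30 mm above the bench + 33 mm per rad of the crank, and moves only with the crank.
- caddy_mid (a point): Middle of the canapé caddy, half-way up, 49 mm above its underside. Steel tray 130 (its x) x 100 (its y) x 24 mm with brown balls in it, and a wooden carrying bar over its middle along its x: bar 130 long, 14 wide (y), 18 mm tall, its centre 40 mm above this point, on a post at each end; free below for 20 mm. Mass 0.5 to 0.8 kg. It stands loose on the bench.
- caddy: The same caddy; origin at the centre of its underside.
- deck: The deck as a solid; origin at the centre of its underside, 6 mm under deck_top.
- bottle: Yellow squeeze bottle, 60 mm diameter, 170 mm tall, bystander; origin at the centre of its underside.
- bowl: Steel bowl, 130 mm across, 60 mm tall, bystander; origin at the centre of its underside.
- jar: Amber jar with white cap, 64 mm diameter, 85 mm tall, bystander; origin at the centre of its underside.
Not all that is in view belongs to the job. Leave any purple look-alike of the caddy alone.

How it is judged:
By the outcome, as a careful person would: the job done as asked, in the order asked, and still so for the second after the job is handed in, with the robot touching nothing.
It also fails if it takes over 67 s, if anything falls off the work surface, if the arm or the gripper's body presses on something with over 40 N, if the wrist force passes 120 N, or if a joint passes its speed limit or range.

## Working session

There is one attempt and no reset: what is moved stays moved. The work goes in short steps, Python scripts to look and compute and a shell command to move; the robot and the scene stay as the last step left them, time stands still between calls to the robot, and variables do not carry over. Pictures are saved under pics/ and viewed, at most 10 in all, crops included, and the job is handed in when it is done.

```bash
ls; mkdir -p pics
python3 - <<'E'
from plant import manip, optics
import cv2,numpy as np
s=manip.read_state();print({k:np.round(v,3).tolist() for k,v in s.items()})
for n in("scene","side","wrist"):
    c=optics.get_calibration(n);print(n,{k:np.round(v,4).tolist() for k,v in c.items()})
    cv2.imwrite(f"pics/{n}0.png",optics.grab_frame(n)[:,:,::-1])
E
```

```text
pics
{'time_s': 0.0, 'q': [1.429, 0.386, 0.007, -0.0, -1.194, -0.259], 'qd': [0.0, 0.0, 0.002, 0.0, -0.001, 0.001], 'effort': [0.0, -39.228, 18.84, 4.186, -0.005, -0.0], 'tcp_pos': [0.244, 0.575, 0.238], 'tcp_rot': [0.98, -0.199, -0.0, 0.001], 'wrist_force': [0.163, -0.769, 0.482], 'torque': [0.026, 0.023, 0.048], 'grip_force': 0.0, 'opening': 0.085}
scene {'fx': 407.5241, 'fy': 407.5241, 'cx': 276.144, 'cy': 214.8277, 'dist': [-0.0884, 0.0, 0.0, 0.0, 0.0], 'cam_to_world': [[-0.6826, -0.4888, 0.5433, 1.085], [0.7307, -0.4683, 0.4968, 0.5311], [0.0116, 0.7361, 0.6768, 0.7807], [0.0, 0.0, 0.0, 1.0]]}
side {'fx': 387.604, 'fy': 387.604, 'cx': 285.5148, 'cy': 207.1508, 'dist': [-0.0842, 0.0, 0.0, 0.0, 0.0], 'cam_to_world': [[-0.9872, 0.0974, -0.1264, 0.4358], [-0.1586, -0.6836, 0.7124, 0.6615], [-0.017, 0.7234, 0.6903, 0.6993], [0.0, 0.0, 0.0, 1.0]]}
wrist {'fx': 300.3349, 'fy': 300.3349, 'cx': 277.7289, 'cy': 204.1756, 'dist': [-0.0196, 0.0, 0.0, 0.0, 0.0], 'hand_eye': [[-0.0002, 0.9565, 0.2918, 0.0746], [1.0, 0.0006, -0.0012, 0.0007], [-0.0013, 0.2918, -0.9565, -0.1345], [0.0, 0.0, 0.0, 1.0]]}
```

View pics/scene0.png

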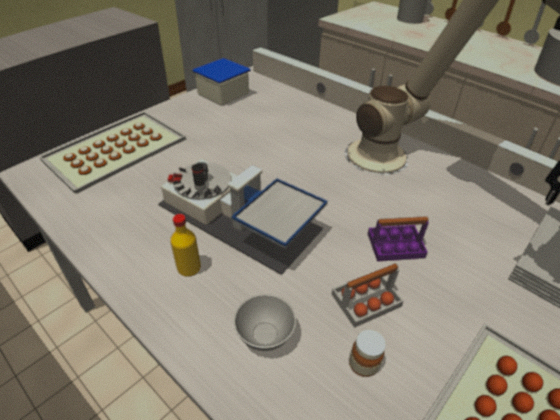

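View pics/side0.png

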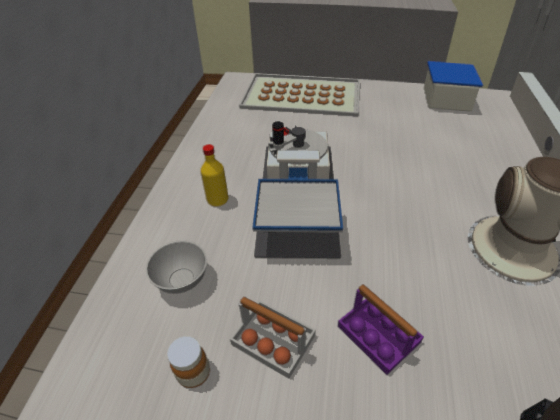

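Candidates for the caddy are the steel tray with red-brown balls and a wooden bar (scene 368,292; side 273,337) and the purple look-alike (scene 398,240; side 380,328). I choose the steel one. The deck is at scene (282,210) and side (298,205). The crank knob is the black one near scene (200,172) and side (278,131), with a second black cylinder (the axle) at side (299,137). I'll check these in close crops.

Run:
```python
import cv2,numpy as np
sc=cv2.imread("pics/scene0.png");sd=cv2.imread("pics/side0.png")
def cr(im,x,y,w,h,W,H): return cv2.resize(im[y:y+h,x:x+w],(W,H),interpolation=cv2.INTER_CUBIC)
# each 100x75 -> 400x300
out=np.vstack([np.hstack([cr(sc,150,145,100,75,400,300),cr(sd,245,105,100,75,400,300)]),np.hstack([cr(sc,320,255,100,75,400,300),cr(sd,225,297,100,75,400,300)])])
cv2.imwrite("pics/crop1.png",out)
```

```text
(no output)
```

View pics/crop1.png

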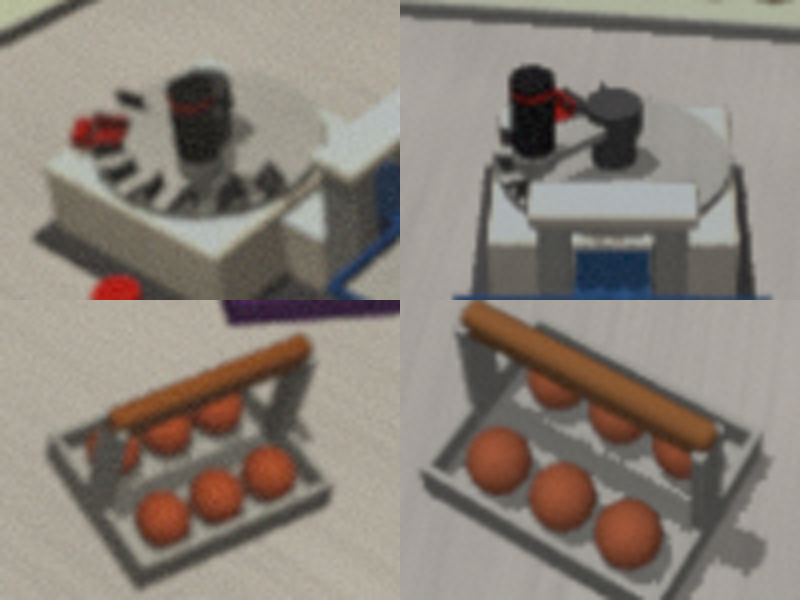

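```bash
cat > h.py <<'E'
from plant import manip, optics
import cv2,numpy as np
from scipy.spatial.transform import Rotation as R
def T_tool():
    s=manip.read_state();T=np.eye(4);T[:3,:3]=R.from_quat(s["tcp_rot"]).as_matrix();T[:3,3]=s["tcp_pos"];return T
def ray(n,p,T=None):
    c=optics.get_calibration(n);K=np.array([[c["fx"],0,c["cx"]],[0,c["fy"],c["cy"]],[0,0,1]])
    u=cv2.undistortPoints(np.array([[p]],float),K,np.array(c["dist"]))[0,0]
    M=np.array(c["cam_to_world"]) if n!="wrist" else T@np.array(c["hand_eye"])
    return M[:3,3],M[:3,:3]@np.array([u[0],-u[1],-1])
def at_z(n,p,z,T=None):
    o,d=ray(n,p,T);return o+d*(z-o[2])/d[2]
def tri(a,b):
    (o1,d1),(o2,d2)=ray("scene",a),ray("side",b)
    t=np.linalg.lstsq(np.c_[d1,-d2],o2-o1,rcond=None)[0]
    p,q=o1+d1*t[0],o2+d2*t[1];return (p+q)/2,np.linalg.norm(p-q)
def proj(n,P,T=None):
    c=optics.get_calibration(n);K=np.array([[c["fx"],0,c["cx"]],[0,c["fy"],c["cy"]],[0,0,1]])
    M=np.array(c["cam_to_world"]) if n!="wrist" else T@np.array(c["hand_eye"])
    X=np.diag([1,-1,-1])@M[:3,:3].T@(np.atleast_2d(P)-M[:3,3]).T
    return cv2.projectPoints(X.T.copy(),np.zeros(3),np.zeros(3),K,np.array(c["dist"]))[0][:,0]
E
python3 - <<'E'
from h import *
np.set_printoptions(precision=4,suppress=True)
for n,a,b in [("knob",(198.7,173.8),(278.2,132.5)),("barL",(350,283.7),(244.5,301.5)),("barR",(395.5,267),(301,330)),
 ("d+-",(236,209),(258,181)),("d--",(278,181),(338,181)),("d-+",(327,205),(342,228)),("d++",(282,243),(254,226))]:
    print(n,*tri(a,b))
E
```

```text
knob [ 0.6005 -0.185   0.1466] 0.001261823912542647
barL [0.5816 0.2879 0.0906] 0.0038602864277556075
barR [0.4726 0.3325 0.0911] 0.0016737281378758897
d+- [ 0.6179 -0.0215  0.1261] 0.01854036710109783
d-- [ 0.4354 -0.059   0.1018] 0.0047199712150724875
d-+ [0.418  0.0947 0.0998] 0.008456207880914533
d++ [0.6022 0.11   0.1026] 0.0036376325320406867
```

Run:
```python
from h import *
from scipy.optimize import least_squares
np.set_printoptions(precision=4,suppress=True)
sc=[(198.7,173.8),(278,181),(327,205),(282,243)]
sd=[(278.2,132.5),(338,181),(342,228),(254,226),(258,181)]
def W(p,ck):
    z=.03+.033*ck+.008;a=ck-1.45
    L=np.array([[.07*np.cos(a),.07*np.sin(a),.145],[-.095,.19,z],[-.095,.35,z],[.095,.35,z],[.095,.19,z]])
    c,s=np.cos(p[2]),np.sin(p[2])
    return np.c_[p[0]+c*L[:,0]-s*L[:,1],p[1]+s*L[:,0]+c*L[:,1],L[:,2]]
for ck in(1.76,2.18,2.6):
    f=lambda p:np.r_[(proj("scene",W(p,ck)[:4])-sc).ravel(),(proj("side",W(p,ck))-sd).ravel()]
    r=least_squares(f,[.53,-.2,0],loss="soft_l1")
    print(ck,r.x,r.cost,np.round(r.fun,1))
    c,s=np.cos(r.x[2]),np.sin(r.x[2]);print("deck",r.x[0]-s*.27,r.x[1]+c*.27)
for n in("scene","side"):pass
```

```text
1.76 [ 0.5443 -0.2446  0.0966] 28.960286883429927 [-10.   -3.   -0.8  -0.7  -0.2  -0.9   0.3   4.   -0.8  -6.4   1.3   1.4
   0.2   3.2  -1.1   2.1   3.   -0.7]
deck 0.5182580728198083 0.02410154093459438
2.18 [ 0.5522 -0.2382  0.114 ] 15.423270460239614 [ 0.4  0.3 -0.7 -3.3  1.1 -3.9  2.4  1.9  0.8  0.1 -0.4 -2.  -0.4 -0.
 -3.2  0.1  0.2 -3.3]
deck 0.5214961402901847 0.030018857974390745
2.6 [ 0.5599 -0.2289  0.135 ] 57.55513817327634 [12.1  1.   0.2 -5.7  3.5 -6.8  5.9 -0.   6.5  5.8 -1.8 -4.9 -0.3 -2.4
 -4.9 -1.  -2.6 -5.1]
deck 0.523580840544165 0.03863557071381735
```

```bash
python3 -m pendant '[{"dx":36,"dy":13},{"dx":37,"dy":13},{"dx":37,"dy":13},{"dx":37,"dy":13},{"dx":37,"dy":14},{"dx":36,"dy":14},{"dx":36,"dy":13},{"dx":36,"dy":13},{"dx":36,"dy":13},{"dx":36,"dy":14,"dz":20},{"dz":20},{"dx":0}]'
python3 - <<'E'
from h import *
T=T_tool();im=optics.grab_frame("wrist")[:,:,::-1].copy();np.save("T1.npy",T);print(T.round(4))
cv2.imwrite("pics/w1.png",im)
print(proj("wrist",[[.5816,.2879,.098],[.4726,.3325,.098]],T).round(1))
E
```

```text
[[ 9.207e-01 -3.903e-01 -5.000e-04  2.437e-01]
 [-3.903e-01 -9.207e-01 -1.500e-03  5.751e-01]
 [ 1.000e-04  1.600e-03 -1.000e+00  2.385e-01]
 [ 0.000e+00  0.000e+00  0.000e+00  1.000e+00]]
[[ 486.9 -455.8]
 [ 469.7 -231.7]]schema error: expected keys dx, dy, dz, rx, ry, rz, hand
```

View pics/w1.png

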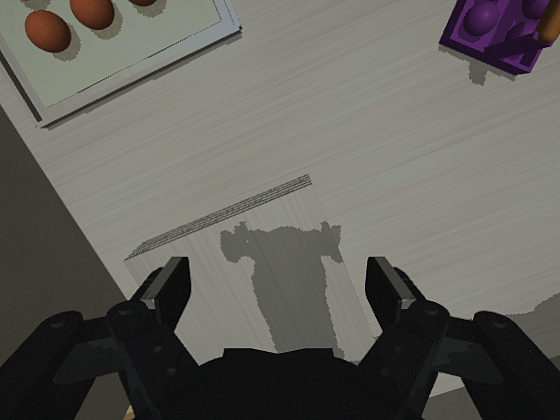

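The call was refused because every row needs all its keys, so the arm has not moved. The picture shows the start place, with fingers at (170,290) and (385,290) and the purple caddy at top right.

```bash
python3 -m pendant '[{"dx":36,"dy":13,"dz":0,"rx":0,"ry":0,"rz":0,"hand":0},{"dx":37,"dy":13,"dz":0,"rx":0,"ry":0,"rz":0,"hand":0},{"dx":37,"dy":13,"dz":0,"rx":0,"ry":0,"rz":0,"hand":0},{"dx":37,"dy":13,"dz":0,"rx":0,"ry":0,"rz":0,"hand":0},{"dx":37,"dy":14,"dz":0,"rx":0,"ry":0,"rz":0,"hand":0},{"dx":36,"dy":14,"dz":0,"rx":0,"ry":0,"rz":0,"hand":0},{"dx":36,"dy":13,"dz":0,"rx":0,"ry":0,"rz":0,"hand":0},{"dx":36,"dy":13,"dz":0,"rx":0,"ry":0,"rz":0,"hand":0},{"dx":36,"dy":13,"dz":0,"rx":0,"ry":0,"rz":0,"hand":0},{"dx":36,"dy":14,"dz":20,"rx":0,"ry":0,"rz":0,"hand":0},{"dx":0,"dy":0,"dz":20,"rx":0,"ry":0,"rz":0,"hand":0},{"dx":0,"dy":0,"dz":0,"rx":0,"ry":0,"rz":0,"hand":0}]'
python3 - <<'E'
from h import *
T=T_tool();im=optics.grab_frame("wrist")[:,:,::-1].copy();np.save("T1.npy",T);print(T.round(4))
cv2.imwrite("pics/w2.png",im)
print(proj("wrist",[[.5816,.2879,.098],[.4726,.3325,.098]],T).round(1))
E
```

```text
time_s: 1.7
tcp_pos: [0.5265, 0.3098, 0.1973]
tcp_rot: [0.98, -0.2, -0.001, 0.002]
wrist_force: [-0.1, 0.5, 0.4]
opening: 0.0854
grip_force: 0.0
[[ 0.9203 -0.3912 -0.0035  0.5265]
 [-0.3912 -0.9203 -0.0029  0.3098]
 [-0.0021  0.0041 -1.      0.1973]
 [ 0.      0.      0.      1.    ]]
[[274.  133.4]
 [276.3 271.4]]
```

View pics/w2.png

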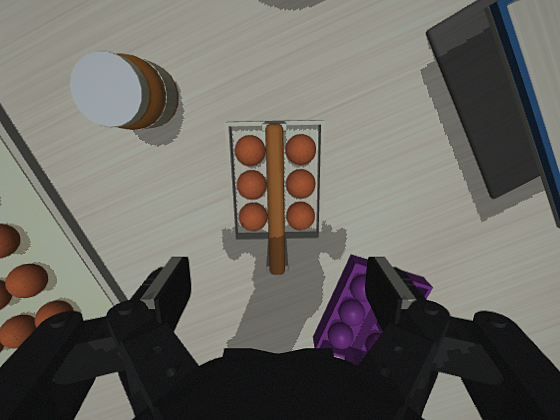

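The picture shows the bar running from (274,125) to (277,274), squarely between the fingers and as predicted. The purple caddy is close to the right finger at (370,310), so I'll descend with the hand half open.

```bash
python3 -m pendant '[{"dx":0,"dy":0,"dz":25,"rx":0,"ry":0,"rz":0,"hand":0.55},{"dx":0,"dy":0,"dz":25,"rx":0,"ry":0,"rz":0,"hand":0.55},{"dx":0,"dy":0,"dz":25,"rx":0,"ry":0,"rz":0,"hand":0.55},{"dx":0,"dy":0,"dz":25,"rx":0,"ry":0,"rz":0,"hand":0.55},{"dx":0,"dy":0,"dz":18,"rx":0,"ry":0,"rz":0,"hand":0.55},{"dx":0,"dy":0,"dz":0,"rx":0,"ry":0,"rz":0,"hand":0.55},{"dx":0,"dy":0,"dz":0,"rx":0,"ry":0,"rz":0,"hand":1},{"dx":0,"dy":0,"dz":0,"rx":0,"ry":0,"rz":0,"hand":1},{"dx":0,"dy":0,"dz":0,"rx":0,"ry":0,"rz":0,"hand":1},{"dx":0,"dy":0,"dz":0,"rx":0,"ry":0,"rz":0,"hand":1},{"dx":0,"dy":0,"dz":0,"rx":0,"ry":0,"rz":0,"hand":1}]'
```

```text
time_s: 3.12
tcp_pos: [0.5274, 0.3115, 0.0828]
tcp_rot: [0.98, -0.199, 0.001, -0.001]
wrist_force: [-2.6, 0.5, 5.6]
opening: 0.0128
grip_force: 63.1
```

```bash
python3 -m pendant '[{"dx":0,"dy":0,"dz":-8,"rx":0,"ry":0,"rz":0,"hand":1},{"dx":0,"dy":0,"dz":-18,"rx":0,"ry":0,"rz":0,"hand":1},{"dx":0,"dy":0,"dz":-24,"rx":0,"ry":0,"rz":0,"hand":1},{"dx":0,"dy":0,"dz":-25,"rx":0,"ry":0,"rz":0,"hand":1},{"dx":0,"dy":0,"dz":-25,"rx":0,"ry":0,"rz":0,"hand":1},{"dx":0,"dy":0,"dz":-25,"rx":0,"ry":0,"rz":-4,"hand":1},{"dx":0,"dy":0,"dz":-15,"rx":0,"ry":0,"rz":-7,"hand":1},{"dx":0,"dy":0,"dz":-6,"rx":0,"ry":0,"rz":-7,"hand":1},{"dx":0,"dy":0,"dz":0,"rx":0,"ry":0,"rz":-7,"hand":1},{"dx":0,"dy":0,"dz":0,"rx":0,"ry":0,"rz":-4,"hand":1},{"dx":0,"dy":0,"dz":0,"rx":0,"ry":0,"rz":0,"hand":1}]'
python3 - <<'E'
from h import *
s=manip.read_state();T=T_tool();t=np.array([.5215,.03,.225])
print(T.round(3),T[:3,:3].T@(t-T[:3,3])*1000)
E
```

```text
time_s: 4.5
tcp_pos: [0.5264, 0.3105, 0.2259]
tcp_rot: [0.999, 0.052, -0.001, 0.001]
wrist_force: [-0.2, 0.0, -4.9]
opening: 0.013
grip_force: 61.5
[[ 0.995  0.104 -0.003  0.526]
 [ 0.104 -0.995 -0.001  0.311]
 [-0.003  0.001 -1.     0.226]
 [ 0.     0.     0.     1.   ]] [-33.97974812 278.4809596    1.33018017]
```

```bash
python3 -m pendant '[{"dx":-2,"dy":12,"dz":0,"rx":0,"ry":0,"rz":0,"hand":1},{"dx":-3,"dy":24,"dz":0,"rx":0,"ry":0,"rz":0,"hand":1},{"dx":-4,"dy":32,"dz":0,"rx":0,"ry":0,"rz":0,"hand":1},{"dx":-4,"dy":34,"dz":0,"rx":0,"ry":0,"rz":0,"hand":1},{"dx":-4,"dy":36,"dz":0,"rx":0,"ry":0,"rz":0,"hand":1},{"dx":-4,"dy":36,"dz":0,"rx":0,"ry":0,"rz":0,"hand":1},{"dx":-4,"dy":34,"dz":0,"rx":0,"ry":0,"rz":0,"hand":1},{"dx":-4,"dy":32,"dz":0,"rx":0,"ry":0,"rz":0,"hand":1},{"dx":-3,"dy":24,"dz":0,"rx":0,"ry":0,"rz":0,"hand":1},{"dx":-2,"dy":14,"dz":0,"rx":0,"ry":0,"rz":0,"hand":1},{"dx":0,"dy":0,"dz":0,"rx":0,"ry":0,"rz":0,"hand":1},{"dx":0,"dy":0,"dz":0,"rx":0,"ry":0,"rz":0,"hand":1}]'
python3 - <<'E'
from h import *
T=T_tool();np.save("T3.npy",T);print(T.round(4))
w=optics.grab_frame("wrist")[:,:,::-1];s=optics.grab_frame("side")[:,:,::-1]
c=optics.grab_frame("scene")[:,:,::-1]
for n,i in zip("wsc",(w,s,c)):cv2.imwrite(f"pics/{n}3.png",i)
r=lambda i:cv2.resize(i,(400,300),interpolation=cv2.INTER_CUBIC)
o=np.vstack([np.hstack([cv2.resize(w,(400,300)),r(s[145:265,220:380])]),np.hstack([r(c[140:260,200:360]),r(s[100:175,240:340])])])
cv2.imwrite("pics/m3.png",o)
E
```

```text
time_s: 6.0
tcp_pos: [0.5225, 0.0312, 0.2274]
tcp_rot: [0.999, 0.053, 0.0, -0.0]
wrist_force: [0.6, 0.4, -5.0]
opening: 0.0126
grip_force: 61.5
[[ 9.944e-01  1.052e-01  4.000e-04  5.225e-01]
 [ 1.052e-01 -9.944e-01  3.000e-04  3.120e-02]
 [ 4.000e-04 -3.000e-04 -1.000e+00  2.274e-01]
 [ 0.000e+00  0.000e+00  0.000e+00  1.000e+00]]
```

View pics/m3.png

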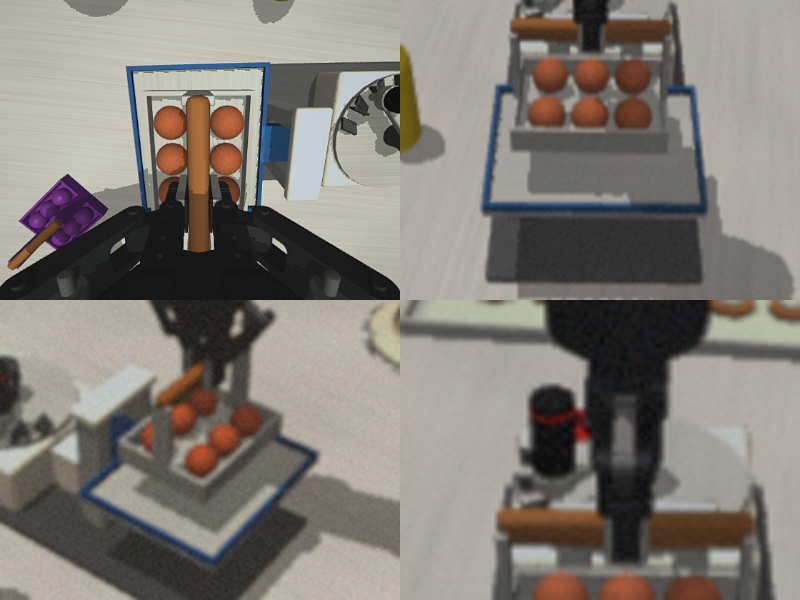

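Run:
```python
from h import *
from scipy.optimize import least_squares
np.set_printoptions(precision=4,suppress=True)
T=np.load("T3.npy")
def C(p,z):
    L=np.array([[-.095,.19],[-.095,.35],[.095,.35],[.095,.19]]);c,s=np.cos(p[2]),np.sin(p[2])
    return np.c_[p[0]+c*L[:,0]-s*L[:,1],p[1]+s*L[:,0]+c*L[:,1],np.full(4,z)]
def f(p):
    X=C(p,p[3])
    return np.r_[proj("wrist",X[[2,3]],T)-[(179,95),(378,90)],proj("side",X[[2,1]])-[(253.6,229),(342,229.8)],proj("scene",X[[2,1,3]])-[(284.8,244),(326.8,202.4),(232.8,217.2)]].ravel()
r=least_squares(f,[.55,-.24,.11,.1],loss="soft_l1");print(r.x,r.cost,r.fun.round(1))
c,s=np.cos(r.x[2]),np.sin(r.x[2]);print("deck",r.x[0]-s*.27,r.x[1]+c*.27,"crank",(r.x[3]-.038)/.033)
k=np.array([.6005,-.185])-r.x[:2];print("knob r,ang",np.hypot(*k),np.arctan2(k[1],k[0])-r.x[2]+1.45)
```

```text
[ 0.5522 -0.2404  0.1265  0.1032] 4.742868343537065 [ 0.7 -0.4 -1.4  0.1 -0.3 -1.   1.5 -0.8  0.4  1.5  0.8 -0.7 -1.4 -0.2]
deck 0.5180968601032657 0.027483838713854597 crank 1.97678815323193
knob r,ang 0.07348325391128133 2.1765592775822538
```

The steel caddy hangs over the blue-rimmed deck, whose front corners are at mosaic (128,68) and (270,64). The fit agrees to about 5 mm, and the knob angle says notch 2.18. Lowering.

```bash
python3 -m pendant '[{"dx":-5,"dy":3,"dz":4,"rx":0,"ry":0,"rz":-1,"hand":1},{"dx":0,"dy":0,"dz":10,"rx":0,"ry":0,"rz":0,"hand":1},{"dx":0,"dy":0,"dz":10,"rx":0,"ry":0,"rz":0,"hand":1},{"dx":0,"dy":0,"dz":7,"rx":0,"ry":0,"rz":0,"hand":1},{"dx":0,"dy":0,"dz":3,"rx":0,"ry":0,"rz":0,"hand":1},{"dx":0,"dy":0,"dz":2,"rx":0,"ry":0,"rz":0,"hand":1},{"dx":0,"dy":0,"dz":2,"rx":0,"ry":0,"rz":0,"hand":1},{"dx":0,"dy":0,"dz":0,"rx":0,"ry":0,"rz":0,"hand":1}]';  python3 -m pendant '[{"dx":0,"dy":0,"dz":2,"rx":0,"ry":0,"rz":0,"hand":1},{"dx":0,"dy":0,"dz":0,"rx":0,"ry":0,"rz":0,"hand":1}]'
```

```text
time_s: 7.15
tcp_pos: [0.5178, 0.0274, 0.1893]
tcp_rot: [0.998, 0.061, 0.0, -0.0]
wrist_force: [-0.4, -0.4, -5.0]
opening: 0.0128
grip_force: 61.5
time_s: 7.4
tcp_pos: [0.5177, 0.0274, 0.1872]
tcp_rot: [0.998, 0.061, -0.0, 0.0]
wrist_force: [-0.3, 0.4, -5.3]
opening: 0.0126
grip_force: 61.5
```

```bash
for i in 1; do python3 -m pendant '[{"dx":0,"dy":0,"dz":1.5,"rx":0,"ry":0,"rz":0,"hand":1},{"dx":0,"dy":0,"dz":0,"rx":0,"ry":0,"rz":0,"hand":1}]';python3 -m pendant '[{"dx":0,"dy":0,"dz":1.5,"rx":0,"ry":0,"rz":0,"hand":1},{"dx":0,"dy":0,"dz":0,"rx":0,"ry":0,"rz":0,"hand":1}]';done
```

```text
time_s: 7.65
tcp_pos: [0.5177, 0.0274, 0.1857]
tcp_rot: [0.998, 0.061, -0.0, 0.0]
wrist_force: [0.1, 0.3, -5.7]
opening: 0.0126
grip_force: 61.5
time_s: 7.9
tcp_pos: [0.518, 0.0274, 0.1846]
tcp_rot: [0.998, 0.061, 0.0, 0.0]
wrist_force: [-0.6, -1.0, -3.9]
opening: 0.0127
grip_force: 61.7
```

```bash
python3 -m pendant '[{"dx":0,"dy":0,"dz":1,"rx":0,"ry":0,"rz":0,"hand":1},{"dx":0,"dy":0,"dz":0,"rx":0,"ry":0,"rz":0,"hand":1}]'
```

```text
time_s: 8.15
tcp_pos: [0.518, 0.0271, 0.1843]
tcp_rot: [0.998, 0.061, 0.0, 0.0]
wrist_force: [-2.3, -2.9, 3.0]
opening: 0.0125
grip_force: 62.6
```

```bash
python3 -m pendant '[{"dx":0,"dy":0,"dz":0,"rx":0,"ry":0,"rz":0,"hand":0.7},{"dx":0,"dy":0,"dz":0,"rx":0,"ry":0,"rz":0,"hand":0.6},{"dx":0,"dy":0,"dz":0,"rx":0,"ry":0,"rz":0,"hand":0.5},{"dx":0,"dy":0,"dz":0,"rx":0,"ry":0,"rz":0,"hand":0.5},{"dx":0,"dy":0,"dz":-5,"rx":0,"ry":0,"rz":0,"hand":0.5}]'; python3 -m pendant '[{"dx":0,"dy":0,"dz":-20,"rx":0,"ry":0,"rz":0,"hand":0.4},{"dx":0,"dy":0,"dz":-30,"rx":0,"ry":0,"rz":0,"hand":0.3},{"dx":0,"dy":0,"dz":-30,"rx":0,"ry":0,"rz":0,"hand":0.3},{"dx":7,"dy":27,"dz":0,"rx":0,"ry":0,"rz":0,"hand":0.3},{"dx":10,"dy":39,"dz":0,"rx":0,"ry":0,"rz":0,"hand":0.3},{"dx":10,"dy":39,"dz":0,"rx":0,"ry":0,"rz":0,"hand":0.3},{"dx":10,"dy":39,"dz":0,"rx":0,"ry":0,"rz":0,"hand":0.3},{"dx":10,"dy":39,"dz":0,"rx":0,"ry":0,"rz":0,"hand":0.3},{"dx":8,"dy":38,"dz":0,"rx":0,"ry":0,"rz":0,"hand":0.3},{"dx":0,"dy":0,"dz":0,"rx":0,"ry":0,"rz":0,"hand":0.3},{"dx":0,"dy":0,"dz":0,"rx":0,"ry":0,"rz":0,"hand":0.3}]'
python3 - <<'E'
from h import *
T=T_tool();np.save("T4.npy",T);print(T.round(4))
w=optics.grab_frame("wrist")[:,:,::-1];s=optics.grab_frame("side")[:,:,::-1]
for n,i in zip("ws",(w,s)):cv2.imwrite(f"pics/{n}4.png",i)
print(proj("wrist",[[.6,-.186,.173],[.5522,-.2404,.125]],T))
cv2.imwrite("pics/m4.png",np.hstack([cv2.resize(w,(400,300)),cv2.resize(s[145:265,220:380],(400,300))]))
E
```

```text
time_s: 8.78
tcp_pos: [0.5176, 0.0274, 0.1881]
tcp_rot: [0.998, 0.061, -0.0, 0.0]
wrist_force: [-1.1, 1.3, 0.1]
opening: 0.0426
grip_force: 0.0
time_s: 10.15
tcp_pos: [0.5993, -0.185, 0.2683]
tcp_rot: [0.998, 0.061, -0.0, -0.0]
wrist_force: [-0.5, -1.1, 0.5]
opening: 0.0598
grip_force: 0.0
[[ 9.925e-01  1.222e-01 -3.000e-04  5.993e-01]
 [ 1.222e-01 -9.925e-01  2.000e-04 -1.850e-01]
 [-2.000e-04 -2.000e-04 -1.000e+00  2.683e-01]
 [ 0.000e+00  0.000e+00  0.000e+00  1.000e+00]]
[[277.85063569 208.23139663]
 [325.48140217 244.69286092]]
```

View pics/m4.png

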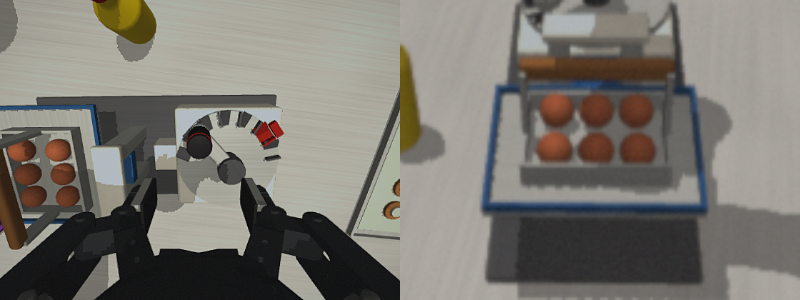

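Run:
```python
import cv2,numpy as np
from h import *
T=np.load("T4.npy")
w=cv2.imread("pics/w4.png");s=cv2.imread("pics/s4.png")
a=cv2.resize(w[125:325,0:200],(600,600),interpolation=cv2.INTER_CUBIC)[:, :400] if 0 else cv2.resize(w[140:320,60:180],(400,600),interpolation=cv2.INTER_CUBIC)
b=cv2.resize(w[150:330,240:360],(400,600),interpolation=cv2.INTER_CUBIC)
cv2.imwrite("pics/m5.png",np.hstack([a,b]))
```

```text
(no output)
```

View pics/m5.png

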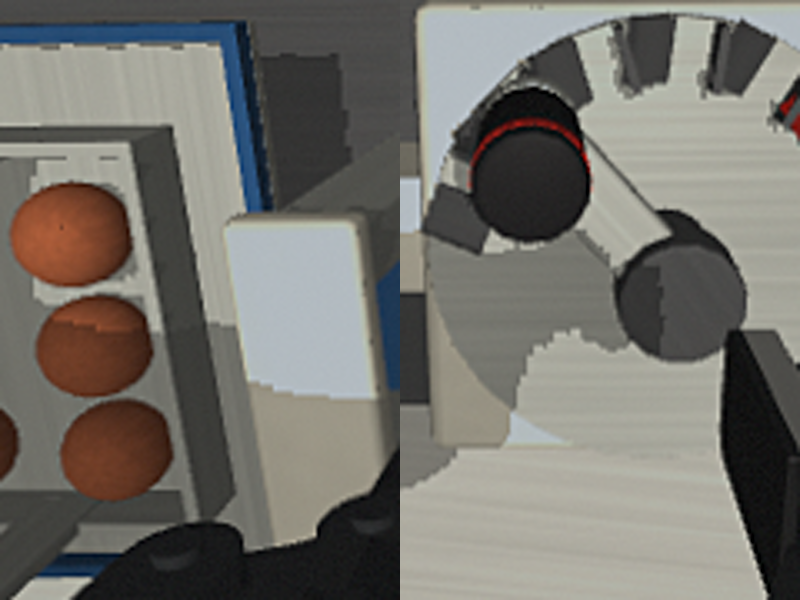

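The caddy stands well inside the rim. The knob top is at wrist (279,204) and the hub at (324,239), so hub ≈ (0.557,-0.239) and knob ≈ (0.603,-0.186).

```bash
python3 -m pendant '[{"dx":3.5,"dy":1.5,"dz":15,"rx":0,"ry":0,"rz":0,"hand":0.3},{"dx":0,"dy":0,"dz":25,"rx":0,"ry":0,"rz":0,"hand":0.3},{"dx":0,"dy":0,"dz":25,"rx":0,"ry":0,"rz":0,"hand":0.3},{"dx":0,"dy":0,"dz":25,"rx":0,"ry":0,"rz":0,"hand":0.3},{"dx":0,"dy":0,"dz":25,"rx":0,"ry":0,"rz":0,"hand":0.3},{"dx":0,"dy":0,"dz":12,"rx":0,"ry":0,"rz":0,"hand":0.3},{"dx":0,"dy":0,"dz":0,"rx":0,"ry":0,"rz":0,"hand":0.3},{"dx":0,"dy":0,"dz":0,"rx":0,"ry":0,"rz":0,"hand":1},{"dx":0,"dy":0,"dz":0,"rx":0,"ry":0,"rz":0,"hand":1},{"dx":0,"dy":0,"dz":0,"rx":0,"ry":0,"rz":0,"hand":1},{"dx":0,"dy":0,"dz":0,"rx":0,"ry":0,"rz":0,"hand":1}]'
```

```text
time_s: 11.62
tcp_pos: [0.6038, -0.1858, 0.1427]
tcp_rot: [0.998, 0.062, 0.001, -0.0]
wrist_force: [-0.8, 4.3, 6.5]
opening: 0.0286
grip_force: 58.9
```

```bash
python3 -m pendant '[{"dx":0,"dy":0,"dz":-5,"rx":0,"ry":0,"rz":0,"hand":1},{"dx":0,"dy":0,"dz":-5,"rx":0,"ry":0,"rz":0,"hand":1},{"dx":0,"dy":0,"dz":-5,"rx":0,"ry":0,"rz":0,"hand":1},{"dx":0,"dy":0,"dz":-5,"rx":0,"ry":0,"rz":0,"hand":1},{"dx":0,"dy":0,"dz":-2,"rx":0,"ry":0,"rz":0,"hand":1},{"dx":0,"dy":0,"dz":0,"rx":0,"ry":0,"rz":0,"hand":1}]'
python3 - <<'E'
from h import *
T=T_tool();k=T[:2,3];hub=np.array([.557,-.239]);d=k-hub;print(np.hypot(*d),np.arctan2(d[1],d[0]))
th=np.linspace(.856,.856-1.68,13)
for r in (.07,):
  P=hub+r*np.c_[np.cos(th),np.sin(th)]
  print((np.c_[np.diff(P,axis=0),np.zeros(12)]@T[:3,:3]*1000/4).round(2))
E
```

```text
time_s: 12.38
tcp_pos: [0.6048, -0.1869, 0.1638]
tcp_rot: [0.998, 0.061, 0.002, 0.001]
wrist_force: [6.3, -0.1, -6.4]
opening: 0.0286
grip_force: 59.6
0.07075267332279549 0.8282930617055847
[[ 1.51  1.93  0.01]
 [ 1.22  2.12  0.01]
 [ 0.91  2.27  0.01]
 [ 0.59  2.38  0.01]
 [ 0.25  2.44  0.  ]
 [-0.09  2.45  0.  ]
 [-0.43  2.41  0.  ]
 [-0.76  2.33  0.  ]
 [-1.08  2.2  -0.  ]
 [-1.38  2.02 -0.  ]
 [-1.65  1.81 -0.  ]
 [-1.88  1.57 -0.  ]]
```

```bash
python3 -m pendant '[{"dx":1,"dy":1.2,"dz":0,"rx":0,"ry":0,"rz":0,"hand":1},{"dx":1.5,"dy":1.9,"dz":0,"rx":0,"ry":0,"rz":0,"hand":1},{"dx":1.5,"dy":1.9,"dz":0,"rx":0,"ry":0,"rz":0,"hand":1},{"dx":1.4,"dy":2,"dz":0,"rx":0,"ry":0,"rz":0,"hand":1},{"dx":1.2,"dy":2.1,"dz":0,"rx":0,"ry":0,"rz":0,"hand":1},{"dx":1.2,"dy":2.1,"dz":0,"rx":0,"ry":0,"rz":0,"hand":1},{"dx":1.2,"dy":2.1,"dz":0,"rx":0,"ry":0,"rz":0,"hand":1},{"dx":1.1,"dy":2.2,"dz":0,"rx":0,"ry":0,"rz":0,"hand":1}]'
cat > k.py <<'E'
from h import *
T=T_tool();s=manip.read_state();d=T[:2,3]-[.557,-.239];a=np.arctan2(d[1],d[0]);f=s["wrist_force"][:2]
print("r",np.hypot(*d).round(4),"ang",a.round(3),"crank~",(a-.126+1.45).round(3),"Frad",(f@d/np.hypot(*d)).round(1),"Ftan(+ccw)",(f@np.array([-np.sin(a),np.cos(a)])).round(1))
E
python3 k.py
```

```text
time_s: 13.38
tcp_pos: [0.6167, -0.2012, 0.1634]
tcp_rot: [0.998, 0.061, 0.002, 0.001]
wrist_force: [5.3, -0.9, -5.3]
opening: 0.0287
grip_force: 59.6
r 0.0706 ang 0.565 crank~ 1.889 Frad 4.0 Ftan(+ccw) -3.6
```

```bash
python3 -m pendant '[{"dx":1.0,"dy":2.2,"dz":0,"rx":0,"ry":0,"rz":0,"hand":1},{"dx":0.9,"dy":2.3,"dz":0,"rx":0,"ry":0,"rz":0,"hand":1},{"dx":0.8,"dy":2.3,"dz":0,"rx":0,"ry":0,"rz":0,"hand":1},{"dx":0.8,"dy":2.3,"dz":0,"rx":0,"ry":0,"rz":0,"hand":1},{"dx":0.7,"dy":2.4,"dz":0,"rx":0,"ry":0,"rz":0,"hand":1},{"dx":0.6,"dy":2.4,"dz":0,"rx":0,"ry":0,"rz":0,"hand":1},{"dx":0.5,"dy":2.4,"dz":0,"rx":0,"ry":0,"rz":0,"hand":1},{"dx":0.4,"dy":2.4,"dz":0,"rx":0,"ry":0,"rz":0,"hand":1},{"dx":0.3,"dy":2.4,"dz":0,"rx":0,"ry":0,"rz":0,"hand":1},{"dx":0.3,"dy":2.4,"dz":0,"rx":0,"ry":0,"rz":0,"hand":1},{"dx":0.2,"dy":2.4,"dz":0,"rx":0,"ry":0,"rz":0,"hand":1},{"dx":0.1,"dy":2.4,"dz":0,"rx":0,"ry":0,"rz":0,"hand":1}]'
python3 k.py
```

```text
time_s: 14.88
tcp_pos: [0.6266, -0.2292, 0.1635]
tcp_rot: [0.998, 0.061, 0.002, 0.001]
wrist_force: [6.2, -3.0, -4.4]
opening: 0.0291
grip_force: 59.6
r 0.0703 ang 0.139 crank~ 1.463 Frad 5.8 Ftan(+ccw) -3.8
```

```bash
python3 -m pendant '[{"dx":0.2,"dy":2.4,"dz":0,"rx":0,"ry":0,"rz":0,"hand":1},{"dx":0.1,"dy":2.4,"dz":0,"rx":0,"ry":0,"rz":0,"hand":1},{"dx":-0.1,"dy":2.4,"dz":0,"rx":0,"ry":0,"rz":0,"hand":1},{"dx":-0.2,"dy":2.4,"dz":0,"rx":0,"ry":0,"rz":0,"hand":1},{"dx":-0.3,"dy":2.4,"dz":0,"rx":0,"ry":0,"rz":0,"hand":1},{"dx":-0.4,"dy":2.4,"dz":0,"rx":0,"ry":0,"rz":0,"hand":1},{"dx":-0.5,"dy":2.4,"dz":0,"rx":0,"ry":0,"rz":0,"hand":1},{"dx":-0.6,"dy":2.4,"dz":0,"rx":0,"ry":0,"rz":0,"hand":1},{"dx":-0.7,"dy":2.4,"dz":0,"rx":0,"ry":0,"rz":0,"hand":1},{"dx":-0.7,"dy":2.3,"dz":0,"rx":0,"ry":0,"rz":0,"hand":1},{"dx":-0.8,"dy":2.3,"dz":0,"rx":0,"ry":0,"rz":0,"hand":1},{"dx":-0.9,"dy":2.3,"dz":0,"rx":0,"ry":0,"rz":0,"hand":1}]'
python3 k.py
```

```text
time_s: 16.38
tcp_pos: [0.6241, -0.2588, 0.1633]
tcp_rot: [0.998, 0.061, 0.0, 0.002]
wrist_force: [4.8, -5.6, -6.2]
opening: 0.0286
grip_force: 59.7
r 0.07 ang -0.287 crank~ 1.037 Frad 6.2 Ftan(+ccw) -4.0
```

```bash
python3 -m pendant '[{"dx":-0.9,"dy":2.2,"dz":0,"rx":0,"ry":0,"rz":0,"hand":1},{"dx":-1.0,"dy":2.2,"dz":0,"rx":0,"ry":0,"rz":0,"hand":1},{"dx":-1.1,"dy":2.2,"dz":0,"rx":0,"ry":0,"rz":0,"hand":1},{"dx":-1.2,"dy":2.1,"dz":0,"rx":0,"ry":0,"rz":0,"hand":1},{"dx":-1.3,"dy":2.1,"dz":0,"rx":0,"ry":0,"rz":0,"hand":1},{"dx":-1.4,"dy":2.0,"dz":0,"rx":0,"ry":0,"rz":0,"hand":1},{"dx":-1.4,"dy":2.0,"dz":0,"rx":0,"ry":0,"rz":0,"hand":1},{"dx":-1.5,"dy":1.9,"dz":0,"rx":0,"ry":0,"rz":0,"hand":1},{"dx":-1.6,"dy":1.9,"dz":0,"rx":0,"ry":0,"rz":0,"hand":1},{"dx":-1.6,"dy":1.8,"dz":0,"rx":0,"ry":0,"rz":0,"hand":1},{"dx":-1.7,"dy":1.8,"dz":0,"rx":0,"ry":0,"rz":0,"hand":1},{"dx":-0.5,"dy":0.5,"dz":0,"rx":0,"ry":0,"rz":0,"hand":1}]'
python3 k.py
python3 - <<'E'
from h import *
T=T_tool();np.save("T6.npy",T)
i={n:optics.grab_frame(n)[:,:,::-1] for n in("wrist","side","scene")}
for n in i:cv2.imwrite(f"pics/{n}6.png",i[n])
r=lambda x:cv2.resize(x,(400,300),interpolation=cv2.INTER_CUBIC)
cv2.imwrite("pics/m6.png",np.vstack([np.hstack([r(i["wrist"][130:340,180:460]),r(i["side"][95:260,190:410])]),np.hstack([r(i["scene"][125:245,140:300]),r(i["side"][95:170,240:340])])]))
E
```

```text
time_s: 17.88
tcp_pos: [0.6104, -0.2836, 0.163]
tcp_rot: [0.998, 0.061, -0.001, 0.001]
wrist_force: [1.3, -6.5, -6.0]
opening: 0.0287
grip_force: 59.7
r 0.0696 ang -0.696 crank~ 0.628 Frad 5.2 Ftan(+ccw) -4.1
```

View pics/m6.png

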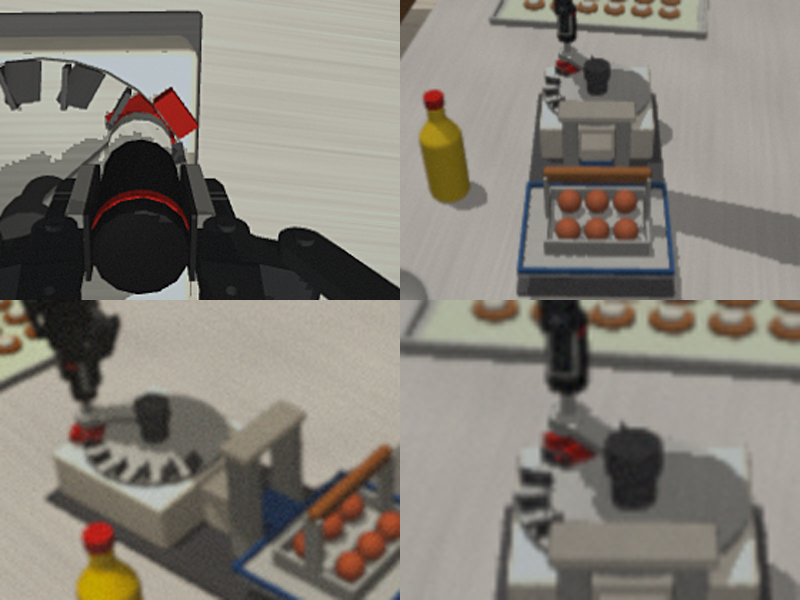

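The caddy rides on the lowered deck, and the crank end has reached the red tab and tooth (wrist crop 155,105). I'll go a further 0.065 rad, then lower the pawl.

```bash
python3 -m pendant '[{"dx":-1.7,"dy":1.5,"dz":0,"rx":0,"ry":0,"rz":0,"hand":1},{"dx":-1.7,"dy":1.5,"dz":0,"rx":0,"ry":0,"rz":0,"hand":1},{"dx":0,"dy":0,"dz":0,"rx":0,"ry":0,"rz":0,"hand":1}]'; python3 k.py;python3 -m pendant '[{"dx":0,"dy":0,"dz":4,"rx":0,"ry":0,"rz":0,"hand":1},{"dx":0,"dy":0,"dz":4,"rx":0,"ry":0,"rz":0,"hand":1},{"dx":0,"dy":0,"dz":4,"rx":0,"ry":0,"rz":0,"hand":1},{"dx":0,"dy":0,"dz":3,"rx":0,"ry":0,"rz":0,"hand":1},{"dx":0,"dy":0,"dz":0,"rx":0,"ry":0,"rz":0,"hand":1}]';python3 k.py
```

```text
time_s: 18.4
tcp_pos: [0.6072, -0.2872, 0.163]
tcp_rot: [0.998, 0.061, -0.001, 0.002]
wrist_force: [1.2, -7.5, -5.8]
opening: 0.0291
grip_force: 59.7
r 0.0696 ang -0.765 crank~ 0.559 Frad 6.1 Ftan(+ccw) -4.6
time_s: 19.02
tcp_pos: [0.6072, -0.2872, 0.148]
tcp_rot: [0.998, 0.061, -0.001, 0.002]
wrist_force: [0.3, -6.2, -5.3]
opening: 0.0286
grip_force: 59.8
r 0.0696 ang -0.765 crank~ 0.559 Frad 4.5 Ftan(+ccw) -4.3
```

```bash
python3 -m pendant '[{"dx":0,"dy":0,"dz":3,"rx":0,"ry":0,"rz":0,"hand":1},{"dx":0,"dy":0,"dz":2,"rx":0,"ry":0,"rz":0,"hand":1},{"dx":-1.2,"dy":0.9,"dz":0,"rx":0,"ry":0,"rz":0,"hand":1},{"dx":-1.2,"dy":0.9,"dz":0,"rx":0,"ry":0,"rz":0,"hand":1},{"dx":0,"dy":0,"dz":0,"rx":0,"ry":0,"rz":0,"hand":1}]';python3 k.py
```

```text
time_s: 19.65
tcp_pos: [0.605, -0.2892, 0.1433]
tcp_rot: [0.998, 0.061, -0.001, 0.002]
wrist_force: [0.4, -6.4, -4.6]
opening: 0.0288
grip_force: 59.8
r 0.0695 ang -0.808 crank~ 0.516 Frad 4.9 Ftan(+ccw) -4.1
```

```bash
python3 -m pendant '[{"dx":-0.8,"dy":0.6,"dz":1,"rx":0,"ry":0,"rz":0,"hand":1},{"dx":-0.4,"dy":0.3,"dz":0,"rx":0,"ry":0,"rz":0,"hand":1},{"dx":0,"dy":0,"dz":0,"rx":0,"ry":0,"rz":0,"hand":1}]';python3 k.py
```

```text
time_s: 20.02
tcp_pos: [0.6049, -0.2894, 0.143]
tcp_rot: [0.998, 0.061, -0.0, 0.001]
wrist_force: [0.1, -5.9, -3.6]
opening: 0.0288
grip_force: 59.9
r 0.0695 ang -0.811 crank~ 0.513 Frad 4.4 Ftan(+ccw) -3.9
```

```bash
python3 -m pendant '[{"dx":0,"dy":0,"dz":0,"rx":0,"ry":0,"rz":0,"hand":0.6},{"dx":0,"dy":0,"dz":0,"rx":0,"ry":0,"rz":0,"hand":0.4},{"dx":0,"dy":0,"dz":0,"rx":0,"ry":0,"rz":0,"hand":0.4},{"dx":0,"dy":0,"dz":0,"rx":0,"ry":0,"rz":0,"hand":0.4},{"dx":0,"dy":0,"dz":-10,"rx":0,"ry":0,"rz":0,"hand":0.4},{"dx":0,"dy":0,"dz":-25,"rx":0,"ry":0,"rz":0,"hand":0.4},{"dx":0,"dy":0,"dz":-30,"rx":0,"ry":0,"rz":0,"hand":0.4},{"dx":0,"dy":0,"dz":-30,"rx":0,"ry":0,"rz":0,"hand":0.4},{"dx":-30,"dy":0,"dz":0,"rx":0,"ry":0,"rz":0,"hand":0.4},{"dx":-30,"dy":0,"dz":0,"rx":0,"ry":0,"rz":0,"hand":0.4},{"dx":0,"dy":0,"dz":0,"rx":0,"ry":0,"rz":0,"hand":0.4}]'
python3 - <<'E'
from h import *
T=T_tool()
i={n:optics.grab_frame(n)[:,:,::-1] for n in("wrist","side","scene")}
r=lambda x:cv2.resize(x,(400,300),interpolation=cv2.INTER_CUBIC)
cv2.imwrite("pics/m7.png",np.vstack([np.hstack([r(i["wrist"]),r(i["side"][95:260,190:410])]),np.hstack([r(i["scene"][125:245,140:300]),r(i["side"][95:170,240:340])])]))
# expected knob top at crank .5 vs .08, pawl down
for ck in(.5,.08):
    a=ck-1.45+.126;P=[[.557+.07*np.cos(a),-.239+.07*np.sin(a),.173]]
    print(ck,proj("wrist",P,T)*[400/560,300/420],(proj("side",P)-[240,95])*4+[400,300],(proj("scene",P)-[140,125])*2.5+[0,300])
E
```

```text
time_s: 21.4
tcp_pos: [0.5443, -0.2951, 0.239]
tcp_rot: [0.998, 0.061, 0.001, 0.0]
wrist_force: [0.4, 0.4, 0.4]
opening: 0.0509
grip_force: 0.0
0.5 [[200.15603644  96.21173536]] [[572.4510995  333.35270558]] [[ 79.14184373 363.57387465]]
0.08 [[212.48605871 124.97573089]] [[611.56606868 325.19302596]] [[ 89.82142176 348.98280879]]
```

View pics/m7.png

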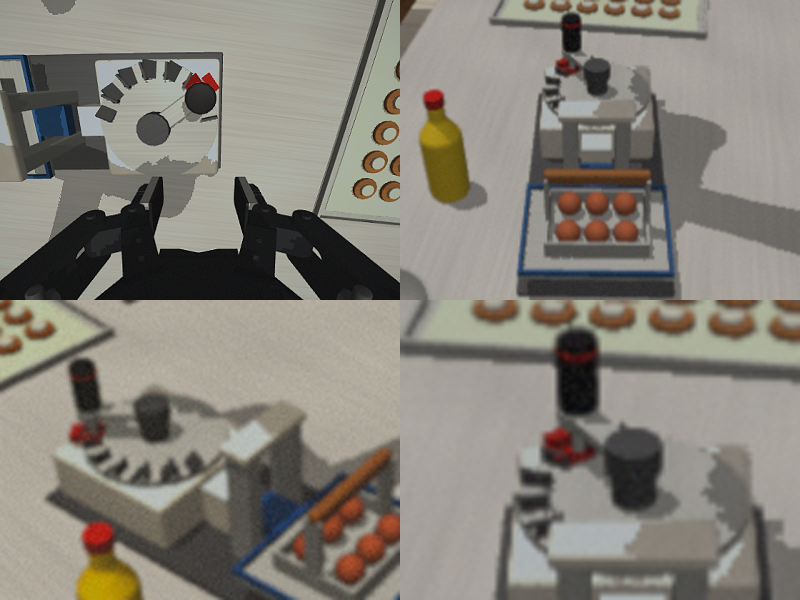

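The knob top at wrist (201,96), side crop (578,335) and scene crop (83,362) matches crank 0.50 with the pawl down. The caddy sits upright inside the rim. Handing in.

```bash
python3 -c "
from plant import workorder;print(workorder.close_job())"
```

```text
the job is handed in; nothing more can be done
None
```

I set the canapé caddy upright inside the deck's rim and let the crank back over about 6 s. It is locked in the red notch with the caddy riding on the deck, and I handed the job in at about 22 s; no verdict came back.

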